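Tip a drawing tube up on end against a sliding fence

ROBOT

A 6-joint arm with a two-finger parallel gripper is mounted at the origin on the work surface; the furniture and walls round the work are solid. World frame = base frame: x ahead of the robot, y to its left, z up, the work surface at z = 0. Lengths are in mm, angles in rad, forces in N, time in s.
With the tool pointing down it reaches from about 350 to 875 mm from the base axis. Payload 4.2 kg.
Tool frame: the origin (TCP) lies midway between the tips of the shut fingers; the grasp point (between the pads) lies 19 mm behind it (arm.tcp_to_grasp is the distance from the TCP to the grasp point, in mm); z points along the fingers, y is the line along which they close (so a half turn about z gives the same grasp; the last joint's range is limited). The gripper opens to 85 mm and grips with 20 to 120 N. Pads are 22 mm wide; open, the fingers measure 114 mm over their backs; the gripper's body (76 mm by 85 mm) begins 54 mm behind the grasp point. The pads swing forward as they close: fully open they stand 13 mm farther back than shut.
Start: joints at [1.579, 0.385, 0.008, 0, -1.194, -0.259], TCP at [155.08, 605.433, 231.312] pointing down, gripper open.
Joint ranges: [-3.14, 3.14], [-1.21, 2.06], [-1.07, 1.41], [-3.16, 2.05], [-2.99, -0.16], [-3.1, 3.1]. Speed limits (rad/s): [2.79, 2.79, 3.14, 3.14, 3.14, 3.14].

INTERFACE

Orientations are given as a unit quaternion [x, y, z, w].
In Python, from bench import arm gives the robot as it stands.
- The arm moves only by the tool arm_command, never from a script. Its argument "rows" is a list of rows, each a list of 2 entries, a list of its own where there are three numbers: the shift along the tool's x, y, z as a fraction of full scale, then the turn, a rotation vector about the tool's x, y, z as a fraction of full scale. In form: [[[x, y, z], [wx, wy, wz]], ...]. A call has 1 to 5 rows; each row is the pose to reach, as a shift and turn from the pose commanded when the call began, along the tool's axes at that moment, turning the shorter way round; what a row does not reach only later rows make up. Full scale, the value 1, is 0.25 m for a shift and 180 degrees for a turn. A row lasts 1/10 s, in which the tool goes at most 50 mm and 8.59 degrees, less where a joint would pass 70% of its speed; a pose out of reach is approached as far as the arm can. A call with a number of a shift or a turn outside -1 to 1 is refused whole. A call with a gripper value outside its range is refused whole. "grip" is the opening, from 0 (shut) to 1 (fully open), set as the call begins (left out, the last holds). The fingers move at their own pace and stop on an object; the grip force is fixed at half the most. Time passes only in rows, so rows that repeat a pose let the fingers close. It gives the time, the measured TCP pose, the force, the opening and the grip force at its end, in the units of the state.
- arm.read_state(): the state, without advancing time (a new reading comes with each control period).
- arm.get_image(name): name is "side" or "top" or "wrist"; returns (picture, depth): 420x560x3 uint8, blue, green, red; 420x560 float32, mm along the optical axis (not along the pixel's ray), 0 where there is no reading.
- arm.camera_info(name): a dict with "fx", "fy", "cx", "cy" (pixels), "k1" (the pictures are not rectified: a ray, as slopes to the right and down, at radius r is drawn at 1 + k1 r^2 times it, then the intrinsics apply), "extrinsics" (4x4, takes a point from camera to world coordinates). Camera axes: x right, y down, z forward; pixel columns grow to the right and rows downward; lengths in mm; the calibration is good to about 2 mm. A picture is of the moment at which its call begins: read the wrist's pose just before it. camera_info takes no time and is no camera call; for the wrist camera it gives the pose at the moment of the call.
- arm.job_done(): hands the job in; it is judged then, once.
Trained networks look in the newest picture that a camera, given by its name, has taken for a name from the list of things; names that differ only in an ending like _2 or _b are one class to them, and where a whole thing is asked for, a point or a joint stands for the part that bears it (a point fixed in the world has none). Each returns a list of dicts, best first, with "score" (0 to 1); they miss things now and then, are a little off and sometimes report something else, mostly with a low value. They report only what shows in the picture. A call takes as long as a camera call. They do not tell look-alikes from the thing itself.
- arm.spot_in(camera, query): "position" ([column, row] in pixels, amid what is visible of it).
The state is a dict: "clock": time; "joints": joint angles; "joint_vel": joint speeds; "joint_efforts": joint torques, N m; "position": TCP position; "ee_rot": TCP orientation; "contact_force": force on the tool from outside, world axes, zero at the start; "wrist_torque": the same for the moment, N m; "gripper_width": finger opening in mm; "grasp_force": force on a finger pad.
Only numpy, scipy, OpenCV 4.12 (cv2) and the standard library are available. Lean on these libraries where they do the work, as an engineer would, in place of code of your own. Each camera call takes 0.05 s, during which the arm holds its last target. There are 200 camera calls.

TASK

Stand the full drawing tube on its black foot cap against the blue sliding fence of the dock: slide the lying tube, foot first, against the fence and push the fence back with it until you feel it come up hard against the set block hidden in the hood, pressing firmly without ramming, then lift the orange end so that the tube tips up on its foot there, until it stands upright with its side touching or all but touching the fence. Do not lift the tube clear of the desk, and leave the ink bottle, eraser and pale green case as they are. Let go of the tube once it stands by itself.

Things in the scene. Friction and masses are not known exactly. Their poses are not given: they have to be found in the camera images.
- tube: capped cardboard drawing tube, a plain cylinder 46 mm in diameter and 210 mm long, 0.3 to 0.6 kg, loose, lying on the desk at the start (it can roll). Black cap on the foot end, orange cap on the head end, two white bands nearer the foot. Origin: centre of the flat foot face; +x runs along the axis from the foot to the head. Its mass is spread evenly.
- tube_head (a point): centre of the flat orange head face of the tube, 210 mm from the foot face
- dock: dock fixed to the desk: two low dark rails 12 mm high, 90 mm apart inside, and a blue hood 30 mm high across them at the back. x is level and points from the open front into the hood. Rails run from x = -0.050 to 0.136, hood from x = 0.064 to 0.136. Hidden in the hood is a set block that ends the fence's travel with the fence's origin somewhere from x = 0.020 to 0.050.
- fence: upright blue fence, 76 mm wide, 80 mm high, 14 mm thick, 0.5 kg, loose on the desk between the rails; a tail 36 mm wide, 20 mm high, reaching back to x = 0.070 guides it in the hood. Origin: on the desk below the middle of its front face; x level, into the hood, z up. It slides back at about 2 to 4 N till the hidden set block holds it, 10 to 50 mm on. Pressed home firmly means 7 to 25 N.
- tube_bay (a point): point on the bare desk 23 mm in front of the fence's middle, moving with the fence: where the foot centre of a tube standing upright against the fence belongs. While a tube is tipped up against the fence, its upper foot rim slides down the fence and its lower rim slides 46 mm back along the desk; under a hard push the rim sticks to the fence.
- ink_bottle: square dark ink bottle with a black cap, 42x42x66 mm, loose bystander; origin under its centre
- kneaded_eraser: white eraser stub, 19x32x12 mm, loose bystander; origin under its centre
- lead_case: flat pale green and white plastic case, 60x102x19 mm, loose bystander; origin under its centre
Not all that is in view belongs to the job. There is more than one size of the fence; the one meant has the size given above.

How it is judged:
By the outcome, as a careful person would: the job done as asked, in the order asked, and still so for the second after the job is handed in, with the robot touching nothing.
It also fails if it takes over 72 s, if anything falls off the work surface, if the arm or the gripper's body presses on something with over 40 N, if the wrist force passes 120 N, or if a joint passes its speed limit or range.

## Working session

There is one attempt and no reset: what is moved stays moved. The work goes in short steps, Python scripts to look and compute and a tool call to move; the robot and the scene stay as the last step left them, time stands still between calls to the robot, and variables do not carry over. Pictures are saved under pics/ and viewed, at most 10 in all, crops included, and the job is handed in when it is done.

Besides the shell and the picture viewer there is one more tool, called after "Request:" in YAML: its name, and indented under it one key for each argument. arm_command: Moves the arm, as the interface text tells. Shift numbers are shares of 0.25 m and turn numbers shares of 180 degrees, none past 1 either way. Its arguments: {"type":"object","properties":{"rows":{"type":"array","items":{"type":"array"}},"grip":{"type":"number"}},"required":["rows"]}

```bash
mkdir -p pics; cat > h.py <<'E'
import numpy as np,cv2
from bench import arm
from scipy.spatial.transform import Rotation as R
def cloud(name):
    ci=arm.camera_info(name); im,d=arm.get_image(name)
    v,u=np.mgrid[0:420,0:560]
    K=np.array([[ci['fx'],0,ci['cx']],[0,ci['fy'],ci['cy']],[0,0,1.]])
    p=cv2.undistortPoints(np.stack([u,v],-1).reshape(-1,1,2).astype(np.float64),K,np.array([ci['k1'],0,0,0,0.])).reshape(420,560,2)
    d=d.astype(float)
    P=np.dstack([p[...,0]*d,p[...,1]*d,d]);E=np.array(ci['extrinsics'])
    W=P@E[:3,:3].T+E[:3,3]; W[d==0]=np.nan
    return im,W
E
python3 - <<'E'
from h import *
for n in ['top','side']:
    im,W=cloud(n); cv2.imwrite(f'pics/{n}0.png',im); np.save(n+'0.npy',W)
    for q in ['tube','tube_head','dock','fence','ink_bottle','kneaded_eraser','lead_case']:
        for r in arm.spot_in(n,q)[:3]:
            c,w=map(int,r['position']); print(n,q,round(r['score'],2),c,w,np.round(W[w,c]))
print(arm.read_state())
E
```

```text
top tube 0.89 271 189 [633.   8.  42.]
top tube 0.27 181 208 [596. 167.  79.]
top tube_head 0.68 267 190 [631.  15.  44.]
top dock 0.58 149 219 [582. 242.  26.]
top fence 0.96 180 208 [596. 170.  78.]
top fence 0.67 382 238 [ 540. -197.   24.]
top ink_bottle 0.92 263 299 [433.  23.  63.]
top lead_case 0.63 181 143 [731. 184.  17.]
side tube 0.58 258 197 [643.   3.  44.]
side tube_head 0.92 261 199 [635.  16.  46.]
side dock 0.66 276 275 [587. 266.  29.]
side fence 0.98 302 158 [ 550. -201.   44.]
side fence 0.57 271 237 [602. 176.  51.]
side ink_bottle 0.58 356 209 [431.  50.  42.]
side lead_case 0.56 205 256 [729. 197.  20.]
{'clock': 0.8, 'joints': array([ 1.57858944e+00,  3.84682451e-01,  7.93382308e-03, -1.27320808e-05,
       -1.19400480e+00, -2.58605954e-01]), 'joint_vel': array([-0.00032044, -0.00049117, -0.00130374,  0.00157985, -0.00133781,
       -0.00156303]), 'joint_efforts': array([-1.47633261e-05, -3.92027771e+01,  1.88609987e+01,  4.19051662e+00,
       -2.24985233e-04,  1.68865093e-06]), 'position': array([155.08294276, 605.44343092, 231.33405405]), 'ee_rot': array([ 9.92146622e-01, -1.25080296e-01, -8.71579296e-06, -2.04740461e-05]), 'contact_force': array([-0.27347864,  0.40402202,  0.44490891]), 'wrist_torque': array([ 0.01434915, -0.00551615,  0.05391764]), 'grasp_force': 0.0, 'gripper_width': 85.21198677685199}
```

View pics/top0.png

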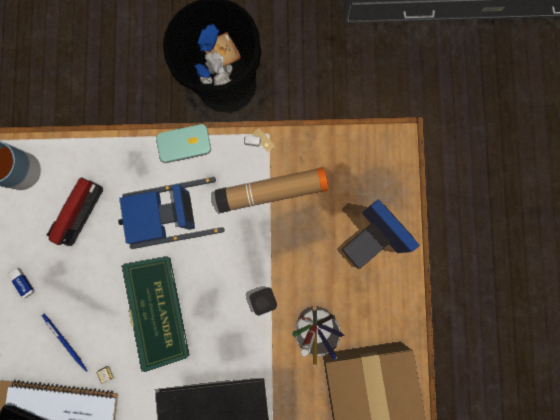

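View pics/side0.png

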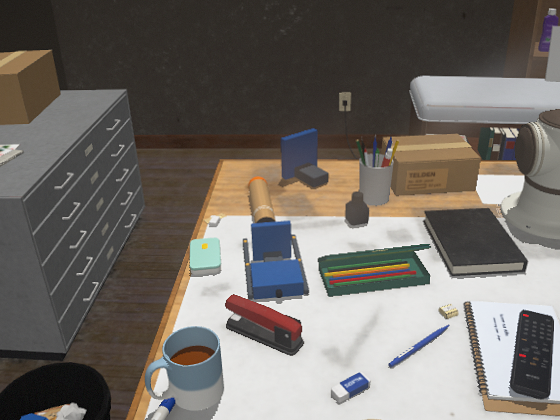

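Top view: the tube's black foot is at (222,200) and its orange head at (323,180). The fence is at (185,208), the hood at (142,218), and the rails run to about (218,180) and (222,231). The blue fence at (390,228) is a decoy. Next I fit the geometry.

```bash
python3 - <<'E'
from h import *
W=np.load('top0.npy'); im=cv2.imread('pics/top0.png'); hsv=cv2.cvtColor(im,cv2.COLOR_BGR2HSV)
v,u=np.mgrid[0:420,0:560]
def rep(n,m):
    P=W[m]; r=cv2.minAreaRect(P[:,:2].astype(np.float32)); print(n,len(P),np.round(r[0],1),np.round(r[1],1),round(r[2],1),'z',np.round(np.percentile(P[:,2],[5,50,95]),1)); print(np.round(cv2.boxPoints(r),0).tolist()); return P
z=W[...,2]
dk=(u>110)&(u<228)&(v>165)&(v<255)
rep('fence top',dk&(z>70)&(z<90)&(u>165)&(u<200))
rep('hood',dk&(z>24)&(z<34)&(u<165))
for lo,hi in[(165,200),(222,255)]:
    rep('rail',dk&(z>9)&(z<15)&(v>lo)&(v<hi))
tb=(u>205)&(u<335)&(v>160)&(v<218)&(z>20)&(z<60)
P=rep('tube',tb)
# axis fit: ridge
xy=P[P[:,2]>41][:,:2]; c=xy.mean(0); U,S,V=np.linalg.svd(xy-c); a=V[0]; a=a if a[1]<0 else -a
t=(P[:,:2]-c)@a; n=(P[:,:2]-c)@np.array([-a[1],a[0]])
print('axis',c,a,'t',np.percentile(t,[0.5,1,99,99.5]),'n',np.percentile(n,[1,99]),'ang',np.degrees(np.arctan2(a[1],a[0])), 'zmax',np.percentile(P[:,2],98))
# black / orange
s=W[tb]; print('desk near', np.nanmedian(z[(u>225)&(u<260)&(v>225)&(v<260)]))
S=np.load('side0.npy'); print('side tube zmax')
q=S[(S[...,0]>560)&(S[...,0]<700)&(S[...,1]>-130)&(S[...,1]<120)&(S[...,2]>20)&(S[...,2]<60)]
print(q.shape,np.percentile(q,[1,50,99],axis=0).round(1))
E
```

```text
fence top 386 [601.8 172. ] [76.2 16.8] 9.8 z [72.3 78.1 80.6]
[[563.0, 174.0], [566.0, 157.0], [641.0, 170.0], [638.0, 187.0]]
hood 1741 [587.  258.7] [89.8 73. ] 10.0 z [25.6 28.1 30.5]
[[536.0, 287.0], [549.0, 215.0], [638.0, 231.0], [625.0, 302.0]]
rail 275 [634.5 209. ] [ 32.4 184.3] 9.5 z [ 9.2 10.9 13.8]
[[603.0, 297.0], [634.0, 115.0], [666.0, 121.0], [635.0, 303.0]]
rail 394 [552.1 202.1] [197.8  46.2] 89.2 z [ 9.2 10.8 13.6]
[[528.0, 104.0], [574.0, 103.0], [577.0, 301.0], [530.0, 301.0]]
tube 2616 [635.1   9.3] [ 45.1 209.7] 10.9 z [28.1 40.9 45.2]
[[593.0, 108.0], [633.0, -98.0], [677.0, -89.0], [637.0, 117.0]]
axis [635.06818251   8.66216528] [ 0.18901933 -0.98197337] t [-104.271564   -103.2184649   102.02071228  103.259079  ] n [-21.62899806  21.27930448] ang -79.10444108146181 zmax 46.07825070467958
desk near -0.6220116929853248
side tube zmax
(880, 3) [[603.6 -92.4  26.7]
 [636.2  14.5  43.2]
 [670.3 107.7  47.9]]
```

```bash
cat >> h.py <<'E'
a=np.array([.189,-.982,0]);n=np.array([.982,.189,0]);UP=np.array([0,0,1.]);dd=np.array([-.174,.985,0])
def tool(th): # tool z tilted th deg from down; + = towards -d(-a dir is +d); tube pitch = th+45
    t=np.radians(th); z=a*np.sin(t)-UP*np.cos(t); y=-n; x=np.cross(y,z); return R.from_matrix(np.column_stack([x,y,z]))
def go(p,Rt,s=None):
    s=s or arm.read_state(); Rc=R.from_quat(s['ee_rot'])
    sh=Rc.inv().apply(np.array(p)-s['position'])/250; rv=(Rc.inv()*Rt).as_rotvec()/np.pi
    print('shift',sh.round(4).tolist(),'rot',rv.round(4).tolist(),'| mm',round(np.linalg.norm(sh)*250),'deg',round(np.linalg.norm(rv)*180,1))
E
python3 - <<'E'
from h import *
go([316,385,231],tool(0)); go([640,-60,231],tool(0))
print(arm.read_state()['ee_rot'], (R.from_quat(arm.read_state()['ee_rot']).as_matrix()).round(3))
E
```

```text
shift [0.8424, 0.6944, 0.0013] rot [-0.0, 0.0, 0.3596] | mm 273 deg 64.7
shift [2.5396, 2.0971, 0.0012] rot [-0.0, 0.0, 0.3596] | mm 823 deg 64.7
[ 9.92146622e-01 -1.25080296e-01 -8.71579296e-06 -2.04740461e-05] [[ 0.969 -0.248 -0.   ]
 [-0.248 -0.969  0.   ]
 [-0.    -0.    -1.   ]]
```

Request:
arm_command:
  rows:
    - [[0.77,0.63,0],[0,0,0.22]]
    - [[0.77,0.63,0],[0,0,0.22]]
    - [[0.77,0.63,0],[0,0,0.22]]
    - [[0.77,0.63,0],[0,0,0.22]]
    - [[0.77,0.63,0],[0,0,0.22]]
  grip: 1

```text
clock: 1.3
position: [303.3, 403.3, 231.6]
ee_rot: [0.89, -0.456, 0.0, -0.0]
contact_force: [0.9, 0.4, -0.1]
gripper_width: 85.7
grasp_force: 0.0
```

```bash
python3 - <<'E'
from h import *
s=arm.read_state();print(s['position'],s['joints'].round(2),s['clock']); go([640,-60,231],tool(0))
E
```

```text
[303.28038547 403.3304624  231.62446863] [ 1.25  0.18 -0.28  0.   -1.11 -0.62] 1.3
shift [2.291, -0.0087, 0.0019] rot [-0.0002, 0.0001, 0.1383] | mm 573 deg 24.9
```

Request:
arm_command:
  rows:
    - [[1,0,0],[0,0,0.138]]
    - [[1,0,0],[0,0,0.138]]
    - [[1,0,0],[0,0,0.138]]
    - [[1,0,0],[0,0,0.138]]
    - [[1,0,0],[0,0,0.138]]

```text
clock: 1.8
position: [450.4, 201.2, 231.8]
ee_rot: [0.773, -0.635, 0.0, -0.001]
contact_force: [1.5, 0.9, 0.1]
gripper_width: 85.4
grasp_force: 0.0
```

```bash
python3 - <<'E'
from h import *
s=arm.read_state();print(s['position'],s['joints'].round(2),s['clock']); go([640,-60,231],tool(0)); go([640,-60,231],tool(-45))
E
```

```text
[450.42684332 201.17427253 231.83348784] [ 0.75  0.16 -0.31  0.   -1.11 -0.55] 1.8
shift [1.1722, -0.5407, 0.0033] rot [-0.0004, 0.0002, 0.0018] | mm 323 deg 0.3
shift [1.1722, -0.5407, 0.0033] rot [0.0004, -0.2498, 0.0018] | mm 323 deg 45.0
```

Request:
arm_command:
  rows:
    - [[0.95,-0.45,0],[0,-0.1,0.002]]
    - [[0.95,-0.45,0],[0,-0.2,0.002]]
    - [[0.95,-0.45,0],[0,-0.25,0.002]]
    - [[0.95,-0.45,0],[0,-0.25,0.002]]
    - [[0.95,-0.45,0],[0,-0.25,0.002]]

```text
clock: 2.3
position: [591.7, 11.3, 233.1]
ee_rot: [0.723, -0.596, -0.268, -0.223]
contact_force: [2.0, 1.2, 0.4]
gripper_width: 85.5
grasp_force: 0.0
```

```bash
python3 - <<'E'
from h import *
s=arm.read_state();print(s['position'],s['joints'].round(2),s['clock']); go([659.9,-120.3,110],tool(-45));go([643.9,-37,13.6],tool(-45));go([600,160,170],tool(45))
E
```

```text
[591.7305462   11.29263593 233.07094147] [-0.09  0.48  0.22 -0.68 -1.55  0.38] 2.3
shift [0.7523, -0.167, 0.0011] rot [-0.0007, -0.0231, 0.0006] | mm 193 deg 4.2
shift [0.7477, -0.166, 0.5147] rot [-0.0007, -0.0231, 0.0006] | mm 231 deg 4.2
shift [-0.272, -0.1442, 0.569] rot [-0.001, 0.4769, -0.0001] | mm 162 deg 85.8
```

Request:
arm_command:
  rows:
    - [[0.752,-0.167,0],[0,-0.023,0]]
    - [[0.752,-0.167,0],[0,-0.023,0]]
    - [[0.752,-0.167,0],[0,-0.023,0]]
    - [[0.752,-0.167,0],[0,-0.023,0]]
    - [[0.752,-0.167,0],[0,-0.023,0]]

```text
clock: 2.8
position: [656.1, -122.5, 100.6]
ee_rot: [0.709, -0.592, -0.298, -0.239]
contact_force: [-1.2, 1.0, -0.8]
gripper_width: 85.1
grasp_force: 0.0
```

```bash
python3 - <<'E'
from h import *
s=arm.read_state();print(s['position'],s['joints'].round(2),s['clock'],s['contact_force'].round(1)); go([643.9,-37,13.6],tool(-45))
im,W=cloud('wrist'); cv2.imwrite('pics/w1.png',im)
E
```

```text
[ 656.13948145 -122.50297519  100.61513839] [-0.28  0.8   0.43 -0.68 -1.62  0.57] 2.8 [-1.2  1.  -0.8]
shift [0.0012, -0.0197, 0.49] rot [0.002, -0.0004, -0.0043] | mm 123 deg 0.9
```

View pics/w1.png

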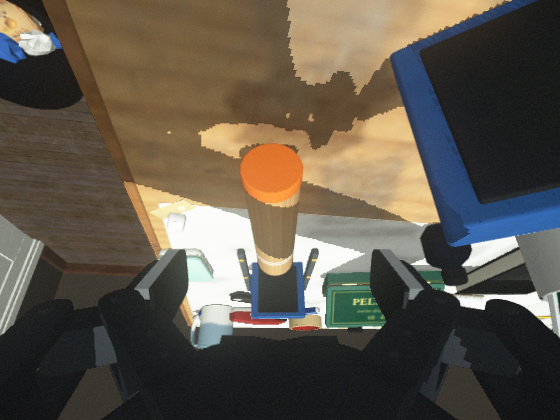

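```bash
python3 - <<'E'
from h import *
s=arm.read_state();E=np.array(arm.camera_info('wrist')['extrinsics'])
print(R.from_quat(s['ee_rot']).inv().apply(E[:3,3]-s['position']),E[:3,3], s['contact_force'])
E
```

```text
[  65.57960508   -0.62026066 -142.04357669] [ 684.98089786 -264.59510834  158.42563243] [-0.31903353  0.26312736  0.45442254]
```

Request:
arm_command:
  rows:
    - [[0,-0.01,0.15],[0.002,0,-0.004]]
    - [[0,-0.02,0.3],[0.002,0,-0.004]]
    - [[0,-0.02,0.4],[0.002,0,-0.004]]
    - [[0,-0.02,0.46],[0.002,0,-0.004]]
    - [[0,-0.02,0.49],[0.002,0,-0.004]]

```text
clock: 3.35
position: [645.9, -32.0, 22.6]
ee_rot: [0.717, -0.585, -0.29, -0.245]
contact_force: [-1.3, -0.3, 0.2]
gripper_width: 84.9
grasp_force: 0.0
```

```bash
python3 - <<'E'
from h import *
s=arm.read_state();print(s['position'],s['joints'].round(2),s['clock'],s['contact_force'].round(1)); go([643.9,-37,13.6],tool(-45))
E
```

```text
[645.86351403 -32.03146737  22.58455072] [-0.17  0.82  0.26 -0.73 -1.4   0.64] 3.35 [-1.3 -0.3  0.2]
shift [0.0379, 0.012, 0.0129] rot [-0.0011, -0.002, 0.004] | mm 10 deg 0.8
```

Request:
arm_command:
  rows:
    - [[0,0,0],[0,0,0]]
    - [[0,0,0],[0,0,0]]

```text
clock: 3.55
position: [646.8, -34.4, 23.1]
ee_rot: [0.716, -0.586, -0.289, -0.245]
contact_force: [-0.0, -0.0, 0.5]
gripper_width: 85.6
grasp_force: 0.0
```

```bash
python3 - <<'E'
from h import *
s=arm.read_state();print(s['position'],s['joints'].round(2),s['clock'],s['contact_force'].round(1)); go([643.9,-37,13.6],tool(-45))
E
```

```text
[646.77496942 -34.35196374  23.12868923] [-0.17  0.82  0.27 -0.73 -1.4   0.64] 3.55 [-0.  -0.   0.5]
shift [0.0325, 0.0138, 0.0213] rot [-0.0018, -0.0023, 0.0039] | mm 10 deg 0.9
```

Request:
arm_command:
  rows:
    - [[0.032,0.014,0.04],[-0.002,-0.002,0.004]]
    - [[0.032,0.014,0.04],[-0.002,-0.002,0.004]]
    - [[0.032,0.014,0.04],[-0.002,-0.002,0.004]]

```text
clock: 3.85
position: [642.0, -33.6, 8.3]
ee_rot: [0.711, -0.589, -0.297, -0.243]
contact_force: [-0.1, -0.6, 0.6]
gripper_width: 85.6
grasp_force: 0.0
```

Request:
arm_command:
  rows:
    - [[0,0,0],[0,0,0]]
    - [[0,0,0],[0,0,0]]
    - [[0,0,0],[0,0,0]]
    - [[0,0,0],[0,0,0]]
    - [[0,0,0],[0,0,0]]
  grip: 0.4

```text
clock: 4.35
position: [643.0, -33.4, 9.5]
ee_rot: [0.712, -0.589, -0.295, -0.243]
contact_force: [0.9, -2.6, 1.2]
gripper_width: 44.6
grasp_force: 61.3
```

```bash
python3 - <<'E'
from h import *
s=arm.read_state();print(s['position'],s['joints'].round(2),s['clock'],s['contact_force'].round(1),s['wrist_torque'].round(2),s['gripper_width'],s['grasp_force']); go([643.9,-37,10],tool(-45))
E
```

```text
[643.00143373 -33.38999471   9.45353273] [-0.17  0.84  0.26 -0.73 -1.4   0.65] 4.35 [ 0.9 -2.6  1.2] [-1.32 -0.5  -0.21] 44.57133841963425 61.289799213409424
shift [0.009, -0.0008, -0.012] rot [0.0003, -0.0002, -0.0004] | mm 4 deg 0.1
```

```bash
sed -i 's/^a=.*/dd=np.array([-.174,.985,0]);a=-dd;n=np.array([.985,.174,0]);UP=np.array([0,0,1.]);O=np.array([604.4,160.2,0])/' h.py; cat >> h.py <<'E'
def st():
    s=arm.read_state(); p=s['position']-O; f=s['contact_force']
    Rm=R.from_quat(s['ee_rot']); zt=Rm.as_matrix()[:,2]
    print('dock xyz',np.round([p@dd,p@n,p[2]],1),'th',round(np.degrees(np.arctan2(zt@a,-zt[2])),2),'F d,n,z',np.round([f@dd,f@n,f[2]],1),'T',s['wrist_torque'].round(2),'t',s['clock'],'grip',s['gripper_width'].round(1),s['grasp_force'].round(0)); return s
def D(x,l,z): return O+dd*x+n*l+UP*z
E
python3 - <<'E'
from h import *
s=st(); p=s['position']
go(p+40*dd-4.7*n,tool(-45)); go(p+45*dd-4.7*n,tool(-45))
E
```

```text
Traceback (most recent call last):
  File "h.py", line 23, in st
    print('dock xyz',np.round([p@dd,p@n,p[2]],1),'th',round(np.degrees(np.arctan2(zt@a,-zt[2])),2),'F d,n,z',np.round([f@dd,f@n,f[2]],1),'T',s['wrist_torque'].round(2),'t',s['clock'],'grip',s['gripper_width'].round(1),s['grasp_force'].round(0)); return s
                                                                                                                                                                                              ^^^^^^^^^^^^^^^^^^^^^^^^
AttributeError: 'float' object has no attribute 'round'
```

```bash
sed -i "s/s\['gripper_width'\].round(1),s\['grasp_force'\].round(0)/round(s['gripper_width'],1),round(s['grasp_force'])/" h.py
python3 - <<'E'
from h import *
s=st(); p=s['position']
go(p+40*dd-4.7*n,tool(-45)); go(p+45*dd-4.7*n,tool(-45))
E
```

```text
dock xyz [-197.4    4.3    9.5] th -44.97 F d,n,z [-2.7  0.4  1.2] T [-1.32 -0.5  -0.21] t 4.35 grip 44.6 61
shift [-0.1134, 0.0164, 0.1133] rot [0.0037, -0.0002, 0.003] | mm 40 deg 0.9
shift [-0.1276, 0.0161, 0.1274] rot [0.0037, -0.0002, 0.003] | mm 45 deg 0.9
```

Request:
arm_command:
  rows:
    - [[-0.028,0.008,0.028],[0.004,0,0.003]]
    - [[-0.057,0.016,0.057],[0.004,0,0.003]]
    - [[-0.085,0.016,0.085],[0.004,0,0.003]]
    - [[-0.113,0.016,0.113],[0.004,0,0.003]]
    - [[-0.127,0.016,0.127],[0.004,0,0.003]]

```text
clock: 4.85
position: [629.8, 11.2, 9.4]
ee_rot: [0.708, -0.593, -0.293, -0.246]
contact_force: [1.5, -5.4, 3.3]
gripper_width: 44.6
grasp_force: 61.8
```

```bash
python3 - <<'E'
from h import *
s=st(); im,W=cloud('top'); cv2.imwrite('pics/t2.png',im[120:300,80:350]); s=st()
go(D(-150,0,9.5),tool(-45));go(D(-145,0,9.5),tool(-45))
E
```

```text
dock xyz [-151.2   -0.9    9.4] th -45.01 F d,n,z [-5.5  0.5  3.3] T [-1.7  -0.27  0.02] t 4.85 grip 44.6 62
dock xyz [-150.5   -0.9    9.5] th -45.06 F d,n,z [-1.5  0.3  2.8] T [-1.2  -0.35 -0.16] t 4.9 grip 44.5 62
shift [-0.0012, -0.0035, 0.001] rot [0.0004, 0.0002, 0.0002] | mm 1 deg 0.1
shift [-0.0153, -0.0035, 0.0152] rot [0.0004, 0.0002, 0.0002] | mm 5 deg 0.1
```

Request:
arm_command:
  rows:
    - [[-0.0085,0,0.0085],[0,0,0]]
    - [[-0.017,0,0.017],[0,0,0]]
    - [[-0.0255,0,0.0255],[0,0,0]]
    - [[-0.034,0,0.034],[0,0,0]]
    - [[-0.0425,0,0.0425],[0,0,0]]

```text
clock: 5.4
position: [628.2, 23.0, 9.4]
ee_rot: [0.708, -0.594, -0.292, -0.245]
contact_force: [1.0, -9.3, 4.3]
gripper_width: 44.9
grasp_force: 62.2
```

```bash
python3 - <<'E'
from h import *
st()
E
```

```text
dock xyz [-139.3   -0.5    9.4] th -44.83 F d,n,z [-9.3 -0.6  4.3] T [-2.25 -0.29  0.05] t 5.4 grip 44.9 62
```

Request:
arm_command:
  rows:
    - [[-0.003,0,0.003],[0,0,0]]
    - [[-0.006,0,0.006],[0,0,0]]
    - [[-0.009,0,0.009],[0,0,0]]
    - [[-0.012,0,0.012],[0,0,0]]
    - [[-0.015,0,0.015],[0,0,0]]

```text
clock: 5.9
position: [627.3, 28.0, 9.4]
ee_rot: [0.708, -0.594, -0.292, -0.245]
contact_force: [1.4, -11.0, 5.6]
gripper_width: 44.8
grasp_force: 62.2
```

```bash
python3 - <<'E'
from h import *
st()
E
```

```text
dock xyz [-134.2   -0.4    9.4] th -44.83 F d,n,z [-11.1  -0.6   5.6] T [-2.27 -0.32  0.08] t 5.9 grip 44.8 62
```

Request:
arm_command:
  rows:
    - [[-0.003,0,0.003],[0,0,0]]
    - [[-0.006,0,0.006],[0,0,0]]
    - [[-0.009,0,0.009],[0,0,0]]
    - [[-0.012,0,0.012],[0,0,0]]
    - [[-0.015,0,0.015],[0,0,0]]

```text
clock: 6.4
position: [626.5, 33.2, 9.4]
ee_rot: [0.708, -0.594, -0.292, -0.245]
contact_force: [1.0, -10.0, 5.0]
gripper_width: 44.4
grasp_force: 62.2
```

Request:
arm_command:
  rows:
    - [[-0.003,0,0.003],[0,0,0]]
    - [[-0.006,0,0.006],[0,0,0]]
    - [[-0.009,0,0.009],[0,0,0]]
    - [[-0.012,0,0.012],[0,0,0]]
    - [[-0.015,0,0.015],[0,0,0]]

```text
clock: 6.9
position: [625.6, 38.5, 9.4]
ee_rot: [0.708, -0.594, -0.292, -0.246]
contact_force: [2.5, -10.8, 5.1]
gripper_width: 44.2
grasp_force: 62.2
```

Request:
arm_command:
  rows:
    - [[-0.003,0,0.003],[0,0,0]]
    - [[-0.006,0,0.006],[0,0,0]]
    - [[-0.009,0,0.009],[0,0,0]]
    - [[-0.012,0,0.012],[0,0,0]]
    - [[-0.015,0,0.015],[0,0,0]]

```text
clock: 7.4
position: [624.7, 43.7, 9.4]
ee_rot: [0.708, -0.594, -0.292, -0.246]
contact_force: [1.5, -9.1, 4.4]
gripper_width: 44.8
grasp_force: 62.2
```

Request:
arm_command:
  rows:
    - [[-0.003,0,0.003],[0,0,0]]
    - [[-0.006,0,0.006],[0,0,0]]
    - [[-0.009,0,0.009],[0,0,0]]
    - [[-0.012,0,0.012],[0,0,0]]
    - [[-0.015,0,0.015],[0,0,0]]

```text
clock: 7.9
position: [623.7, 48.9, 9.4]
ee_rot: [0.708, -0.594, -0.292, -0.246]
contact_force: [1.8, -10.0, 5.4]
gripper_width: 44.6
grasp_force: 62.2
```

Request:
arm_command:
  rows:
    - [[-0.003,0,0.003],[0,0,0]]
    - [[-0.006,0,0.006],[0,0,0]]
    - [[-0.009,0,0.009],[0,0,0]]
    - [[-0.012,0,0.012],[0,0,0]]
    - [[-0.015,0,0.015],[0,0,0]]

```text
clock: 8.4
position: [622.8, 54.1, 9.4]
ee_rot: [0.708, -0.594, -0.292, -0.246]
contact_force: [1.2, -10.3, 4.5]
gripper_width: 44.6
grasp_force: 62.2
```

Request:
arm_command:
  rows:
    - [[-0.003,0,0.003],[0,0,0]]
    - [[-0.006,0,0.006],[0,0,0]]
    - [[-0.009,0,0.009],[0,0,0]]
    - [[-0.012,0,0.012],[0,0,0]]
    - [[-0.015,0,0.015],[0,0,0]]

```text
clock: 8.9
position: [621.9, 59.4, 9.4]
ee_rot: [0.708, -0.594, -0.292, -0.246]
contact_force: [1.5, -9.5, 4.9]
gripper_width: 44.7
grasp_force: 62.2
```

```bash
python3 - <<'E'
from h import *
st(); im,W=cloud('top'); np.save('top3.npy',W)
cv2.imwrite('pics/t3.png',cv2.resize(im[130:280,90:340],None,fx=2.5,fy=2.5))
st()
E
```

```text
dock xyz [-102.3   -0.3    9.4] th -44.83 F d,n,z [-9.6 -0.2  4.9] T [-2.25 -0.34 -0.03] t 8.9 grip 44.7 62
dock xyz [-102.1   -0.3    9.4] th -44.85 F d,n,z [-9.4  0.4  5.7] T [-2.22 -0.38 -0.  ] t 8.95 grip 44.5 62
```

View pics/t3.png

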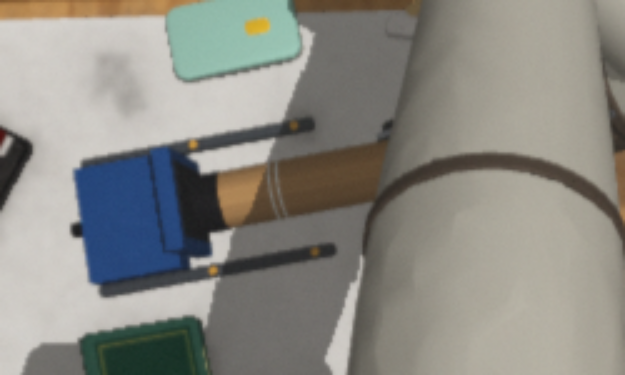

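The tube's foot is on the fence at crop (195,205), and the fence is almost at the hood. I'll go on in finer steps.

Request:
arm_command:
  rows:
    - [[-0.002,0,0.002],[0,0,0]]
    - [[-0.004,0,0.004],[0,0,0]]
    - [[-0.006,0,0.006],[0,0,0]]
    - [[-0.008,0,0.008],[0,0,0]]
    - [[-0.01,0,0.01],[0,0,0]]

```text
clock: 9.45
position: [621.3, 62.6, 9.3]
ee_rot: [0.708, -0.594, -0.292, -0.245]
contact_force: [1.6, -11.7, 6.0]
gripper_width: 44.6
grasp_force: 62.3
```

Request:
arm_command:
  rows:
    - [[-0.002,0,0.002],[0,0,0]]
    - [[-0.004,0,0.004],[0,0,0]]
    - [[-0.006,0,0.006],[0,0,0]]
    - [[-0.007,0,0.007],[0,0,0]]

```text
clock: 9.85
position: [621.4, 62.6, 9.3]
ee_rot: [0.709, -0.595, -0.29, -0.245]
contact_force: [2.8, -16.1, 6.3]
gripper_width: 44.7
grasp_force: 62.7
```

Request:
arm_command:
  rows:
    - [[-0.002,0,0.002],[0,0,0]]
    - [[-0.004,0,0.004],[0,0,0]]
    - [[-0.004,0,0.004],[0,0,0]]

```text
clock: 10.15
position: [621.4, 62.6, 9.3]
ee_rot: [0.709, -0.595, -0.289, -0.244]
contact_force: [2.7, -20.3, 6.7]
gripper_width: 44.9
grasp_force: 62.9
```

```bash
python3 - <<'E'
from h import *
st()
E
```

```text
dock xyz [-99.1  -0.3   9.3] th -44.49 F d,n,z [-20.5  -0.9   6.7] T [-3.82 -0.17  0.36] t 10.15 grip 44.9 63
```

Request:
arm_command:
  rows:
    - [[0.006,0,-0.006],[0,0,0]]
    - [[0.009,0,-0.009],[0,0,0]]
    - [[0.009,0,-0.009],[0,0,0]]

```text
clock: 10.45
position: [621.4, 62.6, 9.4]
ee_rot: [0.708, -0.594, -0.291, -0.245]
contact_force: [2.2, -11.6, 6.1]
gripper_width: 44.7
grasp_force: 62.4
```

```bash
cat >> h.py <<'E'
def tip(p0,L=147.5,X=48.5,back=0,lift=0):
    f=np.radians(p0); return D(X-back-36.7*np.sin(f)-L*np.cos(f), 0, 9.3*np.cos(f)+L*np.sin(f)+lift), tool(p0-45)
E
python3 - <<'E'
from h import *
st(); im,W=cloud('top'); hsv=cv2.cvtColor(im,cv2.COLOR_BGR2HSV); v,u=np.mgrid[0:420,0:560]
q=W-O; x=q@dd; l=q@n
m=(W[...,2]>65)&(W[...,2]<90)&(abs(l)<42)&(x>20)&(x<90); print('fence top x',np.percentile(x[m],[3,50,97]),m.sum())
m=(W[...,2]>35)&(W[...,2]<50)&(abs(l)<6)&(x<60)&(x>-80); print('tube top',np.percentile(x[m],[2,98]),np.median(W[m][:,2]))
m=(W[...,2]>15)&(W[...,2]<50)&(abs(l)<40)&(x<35)&(x>-30); print('tube lat',np.percentile(l[m],[2,98]))
st()
for p in (8,16,24): go(*tip(p))
E
```

```text
dock xyz [-99.1  -0.3   9.4] th -44.78 F d,n,z [-11.9   0.2   6.1] T [-2.58 -0.32  0.08] t 10.45 grip 44.7 62
fence top x [47.72433618 53.76487584 62.53197331] 425
tube top [-76.92687265  47.23965707] 43.52516966335935
tube lat [-21.81901357  19.90218689]
dock xyz [-99.1  -0.3   9.4] th -44.77 F d,n,z [-12.    0.2   5.7] T [-2.59 -0.34  0.02] t 10.5 grip 44.4 62
shift [-0.0469, -0.0012, -0.0681] rot [-0.0006, 0.0431, 0.0] | mm 21 deg 7.8
shift [-0.1007, -0.0013, -0.1266] rot [-0.0006, 0.0875, -0.0] | mm 40 deg 15.8
shift [-0.1603, -0.0014, -0.174] rot [-0.0006, 0.132, -0.0] | mm 59 deg 23.8
```

Request:
arm_command:
  rows:
    - [[0.004,0,-0.004],[0,0,0]]
    - [[-0.018,0,-0.039],[0,0.022,0]]
    - [[-0.041,0,-0.074],[0,0.043,0]]
    - [[-0.068,0,-0.103],[0,0.065,0]]
    - [[-0.095,0,-0.132],[0,0.0875,0]]

```text
clock: 11.0
position: [621.4, 58.5, 48.8]
ee_rot: [0.741, -0.623, -0.193, -0.161]
contact_force: [1.2, -0.8, -2.0]
gripper_width: 44.4
grasp_force: 61.7
```

```bash
python3 - <<'E'
from h import *
st(); p,_=tip(16); print((p-O)@dd,p[2])
for p in (16,22,28,34,40): go(*tip(p))
E
```

```text
dock xyz [-103.1   -1.    48.8] th -29.08 F d,n,z [-1.  1. -2.] T [-1.4  -0.32 -0.08] t 11.0 grip 44.4 62
-103.45379550693171 49.59624375523374
shift [-0.0003, -0.0039, -0.0035] rot [0.0001, 0.0004, -0.0007] | mm 1 deg 0.1
shift [-0.0329, -0.0038, -0.0507] rot [0.0002, 0.0337, -0.0007] | mm 15 deg 6.1
shift [-0.0699, -0.0037, -0.0923] rot [0.0002, 0.0671, -0.0006] | mm 29 deg 12.1
shift [-0.111, -0.0036, -0.1277] rot [0.0002, 0.1004, -0.0006] | mm 42 deg 18.1
shift [-0.1556, -0.0035, -0.1567] rot [0.0003, 0.1338, -0.0006] | mm 55 deg 24.1
```

Request:
arm_command:
  rows:
    - [[-0.022,-0.002,-0.034],[0,0.022,0]]
    - [[-0.045,-0.003,-0.066],[0,0.045,0]]
    - [[-0.07,-0.0035,-0.0923],[0,0.067,0]]
    - [[-0.111,-0.0035,-0.1277],[0,0.1,0]]
    - [[-0.111,-0.0035,-0.1277],[0,0.1,0]]

```text
clock: 11.5
position: [621.5, 69.4, 92.2]
ee_rot: [0.764, -0.638, -0.073, -0.063]
contact_force: [3.6, -7.7, -2.0]
gripper_width: 44.8
grasp_force: 62.3
```

```bash
python3 - <<'E'
from h import *
st(); p,_=tip(34); print((p-O)@dd,p[2])
for p in (34,40,46,52): go(*tip(p))
E
```

```text
dock xyz [-92.4   1.   92.2] th -11.03 F d,n,z [-8.2  2.2 -2. ] T [-2.76 -1.51 -0.57] t 11.5 grip 44.8 62
-94.35266852542118 90.19100268669706
shift [0.009, 0.004, 0.0066] rot [-0.0007, 0.0001, 0.0017] | mm 3 deg 0.3
shift [-0.0244, 0.0038, -0.0348] rot [-0.0008, 0.0335, 0.0016] | mm 11 deg 6.0
shift [-0.0628, 0.0035, -0.0706] rot [-0.0009, 0.0668, 0.0016] | mm 24 deg 12.0
shift [-0.1059, 0.0032, -0.1005] rot [-0.001, 0.1001, 0.0015] | mm 37 deg 18.0
```

Request:
arm_command:
  rows:
    - [[0.009,0.003,0.0066],[0,0,0.001]]
    - [[0.009,0.003,0.0066],[0,0,0.001]]

```text
clock: 11.7
position: [620.5, 66.6, 88.0]
ee_rot: [0.761, -0.641, -0.076, -0.064]
contact_force: [2.4, -0.7, 0.9]
gripper_width: 44.6
grasp_force: 62.0
```

```bash
python3 - <<'E'
from h import *
st(); im,W=cloud('side'); cv2.imwrite('pics/s3.png',cv2.resize(im[150:320,180:360],None,fx=3.5,fy=3.5)); st()
for p in (34,40,46,52): go(*tip(p))
E
```

```text
dock xyz [-95.   -0.4  88. ] th -11.39 F d,n,z [-1.1  2.2  0.9] T [-0.18 -0.87 -0.4 ] t 11.7 grip 44.6 62
dock xyz [-95.   -0.4  88. ] th -11.4 F d,n,z [-1.3  2.6  0.3] T [-0.1  -0.82 -0.37] t 11.75 grip 44.6 62
shift [-0.0044, -0.0017, -0.0081] rot [0.0001, 0.0022, -0.0016] | mm 2 deg 0.5
shift [-0.0381, -0.0015, -0.0492] rot [0.0001, 0.0355, -0.0016] | mm 16 deg 6.4
shift [-0.0767, -0.0013, -0.0848] rot [0.0002, 0.0689, -0.0016] | mm 29 deg 12.4
shift [-0.12, -0.0011, -0.1144] rot [0.0003, 0.1022, -0.0015] | mm 41 deg 18.4
```

View pics/s3.png

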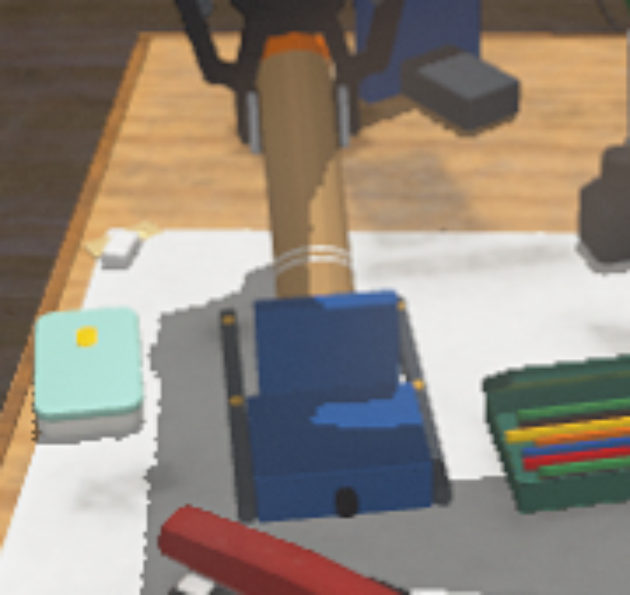

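Side view: the orange end is held at crop (295,45), the tube is in line with the fence at (330,345), and the case and eraser are undisturbed.

Request:
arm_command:
  rows:
    - [[-0.022,-0.0015,-0.028],[0,0.022,0]]
    - [[-0.044,-0.0015,-0.052],[0,0.044,0]]
    - [[-0.072,-0.0015,-0.08],[0,0.068,-0.001]]
    - [[-0.115,-0.001,-0.11],[0,0.102,-0.001]]
    - [[-0.115,-0.001,-0.11],[0,0.102,-0.001]]

```text
clock: 12.25
position: [617.2, 91.1, 122.3]
ee_rot: [0.766, -0.639, 0.049, 0.04]
contact_force: [4.0, -2.5, 3.4]
gripper_width: 44.8
grasp_force: 62.7
```

```bash
python3 - <<'E'
from h import *
st(); p,_=tip(52); print((p-O)@dd,p[2])
for p in (52,57,62,67,72): go(*tip(p))
E
```

```text
dock xyz [-70.3   0.5 122.3] th 7.23 F d,n,z [-3.1  3.5  3.4] T [-0.52 -1.35 -0.12] t 12.25 grip 44.8 63
-71.26574852909752 121.95723787752011
shift [0.0036, 0.0022, 0.0017] rot [-0.0004, -0.0013, 0.0017] | mm 1 deg 0.4
shift [-0.0272, 0.002, -0.0297] rot [-0.0005, 0.0265, 0.0016] | mm 10 deg 4.8
shift [-0.0618, 0.0018, -0.0576] rot [-0.0005, 0.0543, 0.0016] | mm 21 deg 9.8
shift [-0.1, 0.0016, -0.0818] rot [-0.0006, 0.0821, 0.0016] | mm 32 deg 14.8
shift [-0.1415, 0.0013, -0.1022] rot [-0.0007, 0.1099, 0.0016] | mm 44 deg 19.8
```

Request:
arm_command:
  rows:
    - [[-0.013,0.002,-0.014],[0,0.014,0.001]]
    - [[-0.027,0.003,-0.028],[0,0.0265,0.0015]]
    - [[-0.062,0.003,-0.056],[0,0.054,0.0015]]
    - [[-0.1,0.003,-0.08],[0,0.082,0.0015]]
    - [[-0.1,0.003,-0.08],[0,0.082,0.0015]]

```text
clock: 12.75
position: [611.3, 117.1, 138.9]
ee_rot: [0.752, -0.631, 0.146, 0.123]
contact_force: [-0.1, -0.0, 7.8]
gripper_width: 44.3
grasp_force: 62.6
```

```bash
python3 - <<'E'
from h import *
st(); p,_=tip(67); print((p-O)@dd,p[2])
for p in (67,72,77,82,86,90): go(*tip(p))
E
```

```text
dock xyz [-43.7  -0.7 138.9] th 22.03 F d,n,z [-0.  -0.2  7.8] T [ 0.34 -0.1   0.08] t 12.75 grip 44.3 63
-42.936870174028954 139.4082653791852
shift [-0.002, -0.0027, -0.003] rot [0.0004, -0.0001, -0.0] | mm 1 deg 0.1
shift [-0.0369, -0.0027, -0.0333] rot [0.0004, 0.0277, -0.0] | mm 12 deg 5.0
shift [-0.0758, -0.0026, -0.0604] rot [0.0004, 0.0555, -0.0] | mm 24 deg 10.0
shift [-0.1182, -0.0026, -0.0843] rot [0.0004, 0.0833, 0.0] | mm 36 deg 15.0
shift [-0.1545, -0.0026, -0.1008] rot [0.0004, 0.1055, 0.0] | mm 46 deg 19.0
shift [-0.1928, -0.0026, -0.1151] rot [0.0004, 0.1277, 0.0] | mm 56 deg 23.0
```

Request:
arm_command:
  rows:
    - [[-0.018,-0.001,-0.02],[0,0.014,0]]
    - [[-0.036,-0.002,-0.037],[0,0.0277,0]]
    - [[-0.075,-0.002,-0.064],[0,0.0555,0]]
    - [[-0.117,-0.002,-0.088],[0,0.0833,0]]
    - [[-0.117,-0.002,-0.088],[0,0.0833,0]]

```text
clock: 13.25
position: [605.1, 151.2, 147.8]
ee_rot: [0.726, -0.609, 0.243, 0.207]
contact_force: [-0.5, -0.6, 7.3]
gripper_width: 44.7
grasp_force: 62.7
```

```bash
python3 - <<'E'
from h import *
st(); p,_=tip(82); print((p-O)@dd,p[2])
for p in (82,84,86,88,90): go(*tip(p,lift=1))
E
```

```text
dock xyz [ -9.   -0.8 147.8] th 37.24 F d,n,z [-0.5 -0.6  7.3] T [ 0.05  0.16 -0.05] t 13.25 grip 44.7 63
-8.375064320553001 147.35884997831022
shift [-0.0006, -0.0033, -0.0031] rot [0.0015, -0.0012, 0.0004] | mm 1 deg 0.4
shift [-0.0157, -0.0032, -0.0161] rot [0.0015, 0.0099, 0.0004] | mm 6 deg 1.8
shift [-0.0314, -0.0032, -0.0286] rot [0.0015, 0.021, 0.0004] | mm 11 deg 3.8
shift [-0.0476, -0.0032, -0.0407] rot [0.0015, 0.0321, 0.0005] | mm 16 deg 5.8
shift [-0.0645, -0.0031, -0.0524] rot [0.0015, 0.0432, 0.0005] | mm 21 deg 7.8
```

Request:
arm_command:
  rows:
    - [[-0.008,-0.001,-0.009],[0,0.005,0]]
    - [[-0.016,-0.002,-0.016],[0,0.01,0.0]]
    - [[-0.031,-0.003,-0.028],[0.001,0.021,0]]
    - [[-0.0476,-0.003,-0.04],[0.001,0.032,0]]
    - [[-0.0476,-0.003,-0.04],[0.001,0.032,0]]

```text
clock: 13.75
position: [602.8, 165.7, 148.5]
ee_rot: [0.712, -0.599, 0.28, 0.236]
contact_force: [-4.2, 0.4, 6.5]
gripper_width: 45.0
grasp_force: 62.8
```

```bash
cat >> h.py <<'E'
def tubefit(names=('top','side')):
    P=[]
    for nm in names:
        im,W=cloud(nm); q=W-O; P.append(np.stack([q@dd,q@n,W[...,2]],-1)); 
        cv2.imwrite(f'pics/_{nm}.png',im)
        m=(abs(P[-1][...,1])<15)&(P[-1][...,2]>195)&(P[-1][...,0]>-30)&(P[-1][...,0]<70)
        hsv=cv2.cvtColor(im,cv2.COLOR_BGR2HSV); og=(hsv[...,1]>200)&(hsv[...,0]<14)&(hsv[...,2]>120)
        mo=og&(P[-1][...,2]>100)&(abs(P[-1][...,1])<60)
        if mo.sum()>5: print(nm,'orange n',mo.sum(),'lo',np.nanpercentile(P[-1][mo],3,axis=0).round(1),'hi',np.nanpercentile(P[-1][mo],97,axis=0).round(1))
        f=(P[-1][...,2]>65)&(P[-1][...,2]<84)&(abs(P[-1][...,1])<40)&(P[-1][...,0]>40)&(P[-1][...,0]<70)
        if f.sum(): print(nm,'fence',np.percentile(P[-1][f],[3,97],axis=0).round(1).tolist())
    return P
E
python3 - <<'E'
from h import *
st(); tubefit(); im=cv2.imread('pics/_side.png'); cv2.imwrite('pics/s5.png',cv2.resize(im[130:300,190:350],None,fx=3.5,fy=3.5))
st()
for p in (88,89,90): go(*tip(p,lift=1))
E
```

```text
dock xyz [  5.7  -0.6 148.5] th 42.97 F d,n,z [ 1.2 -4.   6.5] T [ 0.13  1.39 -0.77] t 13.75 grip 45.0 63
top orange n 672 lo [ -2.2 -21.2 206.7] hi [ 36.   17.5 211.4]
top fence [[48.0, -38.1, 66.3], [61.8, -3.5, 80.6]]
side fence [[41.7, -36.4, 65.6], [64.0, 35.1, 82.0]]
dock xyz [  5.3  -0.7 148.5] th 42.87 F d,n,z [ 1.  -4.   6.2] T [ 0.28  1.41 -0.74] t 13.85 grip 44.5 63
shift [-0.0034, -0.0028, -0.0046] rot [0.0009, 0.0008, -0.0005] | mm 2 deg 0.2
shift [-0.0111, -0.0027, -0.0113] rot [0.0009, 0.0064, -0.0004] | mm 4 deg 1.2
shift [-0.0191, -0.0027, -0.0179] rot [0.0009, 0.0119, -0.0004] | mm 7 deg 2.2
```

View pics/s5.png

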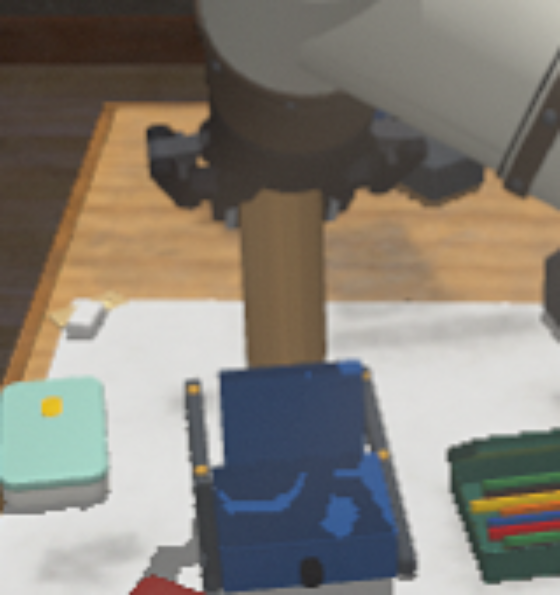

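Side view: the tube is almost upright behind the fence at crop (285,280), with the dock at (310,470) and the bystanders untouched.

Request:
arm_command:
  rows:
    - [[-0.005,0.001,-0.005],[0,0.004,0]]
    - [[-0.011,0.002,-0.011],[0,0.008,0]]
    - [[-0.019,0.002,-0.018],[0,0.012,0]]
    - [[-0.019,0.002,-0.018],[0,0.012,0]]

```text
clock: 14.25
position: [601.6, 171.5, 148.4]
ee_rot: [0.707, -0.595, 0.293, 0.247]
contact_force: [-3.0, -1.8, 5.6]
gripper_width: 44.5
grasp_force: 62.4
```

```bash
python3 - <<'E'
from h import *
st(); tubefit(['top']); st()
go(*tip(90,lift=1)); go(*tip(90.5,lift=1,back=-1))
E
```

```text
dock xyz [ 11.6  -0.8 148.4] th 45.02 F d,n,z [-1.2 -3.3  5.6] T [-0.17  1.1  -0.64] t 14.25 grip 44.5 62
top orange n 668 lo [  6.1 -21.5 206.4] hi [ 43.8  17.  210.8]
top fence [[48.4, -38.1, 65.8], [62.6, -26.2, 81.3]]
dock xyz [ 11.4  -0.8 148.4] th 44.99 F d,n,z [-0.5 -3.   5.5] T [-0.13  1.22 -0.61] t 14.3 grip 44.6 62
shift [-0.0007, -0.003, -0.0014] rot [0.0008, 0.0002, -0.0007] | mm 1 deg 0.2
shift [-0.0074, -0.003, -0.0076] rot [0.0008, 0.0029, -0.0007] | mm 3 deg 0.6
```

Request:
arm_command:
  rows:
    - [[0,0.002,0],[0,0,0]]
    - [[0,0.002,0],[0,0,0]]
    - [[0,0.002,0],[0,0,0]]
  grip: 0.57

```text
clock: 14.6
position: [602.1, 172.4, 147.8]
ee_rot: [0.708, -0.596, 0.292, 0.244]
contact_force: [-0.6, 0.5, 0.1]
gripper_width: 48.9
grasp_force: 0.0
```

```bash
python3 - <<'E'
from h import *
st(); tubefit(['top']); st()
E
```

```text
dock xyz [ 1.240e+01 -1.000e-01  1.478e+02] th 44.71 F d,n,z [ 0.6 -0.5  0.1] T [ 1.36  0.28 -0.05] t 14.6 grip 48.9 0
top orange n 663 lo [  5.4 -21.3 206.2] hi [ 43.6  16.9 210.6]
top fence [[48.9, -38.2, 66.9], [62.0, -26.2, 81.0]]
dock xyz [ 12.3  -0.2 147.9] th 44.72 F d,n,z [ 0.7 -0.1  0.7] T [ 1.36  0.24 -0.  ] t 14.65 grip 48.5 0
```

Request:
arm_command:
  rows:
    - [[0,0,0],[0,0,0]]
    - [[0,0,0],[0,0,0]]
    - [[0,0,0],[0,0,0]]
  grip: 0.85

```text
clock: 14.95
position: [601.8, 172.0, 148.4]
ee_rot: [0.707, -0.596, 0.292, 0.244]
contact_force: [-0.6, -1.0, -0.7]
gripper_width: 72.7
grasp_force: 0.0
```

Request:
arm_command:
  rows:
    - [[0,0,-0.06],[0,0,0]]
    - [[0,0,-0.15],[0,0,0]]
    - [[0,0,-0.3],[0,0,0]]
    - [[0,0,-0.45],[0,0,0]]
    - [[0,0,-0.6],[0,0,0]]

```text
clock: 15.45
position: [583.0, 277.6, 257.0]
ee_rot: [0.708, -0.596, 0.292, 0.244]
contact_force: [0.9, 0.9, -0.2]
gripper_width: 72.6
grasp_force: 0.0
```

Request:
arm_command:
  rows:
    - [[0,-0.3,-0.1],[0,0,0]]
    - [[0,-0.5,-0.1],[0,0,0]]
    - [[0,-0.7,-0.1],[0,0,0]]
    - [[0,-0.7,-0.1],[0,0,0]]

```text
clock: 15.85
position: [754.7, 323.8, 272.8]
ee_rot: [0.707, -0.596, 0.292, 0.244]
contact_force: [-0.2, 0.4, -0.8]
gripper_width: 72.5
grasp_force: 0.0
```

```bash
python3 - <<'E'
from h import *
st(); P=tubefit(); 
s=P[1]; 
for zl in (100,130,160,190):
    m=(abs(s[...,2]-zl)<8)&(abs(s[...,1])<30)&(s[...,0]>-30)&(s[...,0]<70); print(zl,m.sum(),np.percentile(s[m],[2,50,98],axis=0).round(1).tolist() if m.any() else '')
a_=cv2.imread('pics/_top.png')[130:280,90:290]; b=cv2.imread('pics/_side.png')[130:280,180:330]
cv2.imwrite('pics/e.png',np.hstack([cv2.resize(a_,(440,330)),cv2.resize(b,(330,330))]))
E
```

```text
dock xyz [135.  176.5 272.8] th 44.71 F d,n,z [ 0.4 -0.2 -0.8] T [ 1.45  0.19 -0.  ] t 15.85 grip 72.5 0
top orange n 636 lo [  5.7 -21.1 206.4] hi [ 43.4  16.  210.8]
top fence [[47.9, -38.1, 66.5], [62.7, -9.0, 80.7]]
side fence [[43.5, -36.6, 65.9], [63.9, 22.7, 82.3]]
100 45 [[27.6, -22.8, 92.3], [39.3, -17.3, 98.3], [46.7, -7.2, 106.8]]
130 0 
160 15 [[29.8, -22.1, 155.5], [33.5, -21.4, 163.9], [37.6, -17.5, 167.8]]
190 0
```

View pics/e.png

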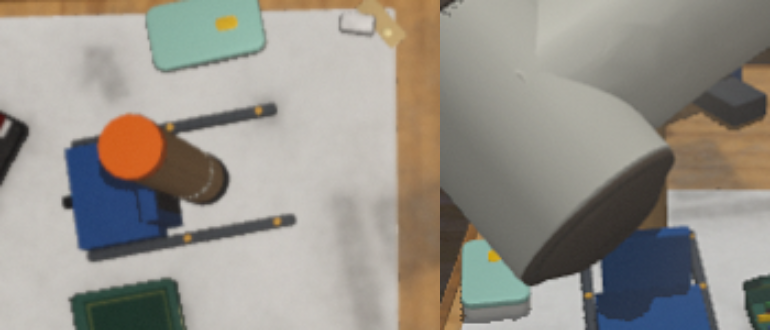

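The tube stands free, with the orange head at crop (130,147) right beside the fence. The head disc is centred 24.6 mm along the dock and the fence face is at about 48, so the side is at the fence. I'm handing it in.

```bash
python3 -c "
from bench import arm
print(arm.job_done())"
```

```text
the job is handed in; nothing more can be done
None
```

The tube stands upright and let go on its black foot cap, its side within about 1 mm of the fence by camera. I pressed the fence against the hidden stop at about 20 N at the wrist before tipping the tube up. The case and eraser look untouched, nothing went near the ink bottle, and the job is handed in.

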